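# Make the cooled pressure cooker safe to open

## Task

The pressure cooker has cooled and has to be made safe to open, working only with a fingertip: push the vent slide on its long handle all the way towards the lid, then press the popped-up indicator pin on the lid down as far as it goes so that it stays down, and only then press the lid-release button on the handle fully down and let it spring back. Do each of these lightly, and never press the pin before the vent slide is home nor the button before the pin is down. Do not lift, drag or tip the cooker, and leave the saucepan, the salt box and the kitchen timer where they stand.

Things in the scene. Friction and masses are not known exactly. Their poses are not given: they have to be found in the camera images.
- cooker: Closed steel pressure cooker, 2.4 kg, loose on one of the two rear coils. Origin: centre of its underside, z up. Lid rim 220 mm wide, lid's flat top 130 mm up. Long black handle along its own -x, 78 to 262 mm from the axis, 34 mm wide, flat top 142 mm up; short handle at +x. Fixed on the lid: a black cap in the middle (42 mm wide, top 146 mm up) and a small safety valve 58 mm to its -y side.
- slide_grip (a point): Middle of the grey ribbed block of the vent slide on the long handle; moves with it. Block: 18 mm along the handle, 24 mm across, 14 mm high; this point is 7.5 mm above the handle's flat top, of which 60 mm is bare on the block's outer side. Axes are the cooker's: +x along the handle towards the lid, z up.
- vent_slide (a joint): Travel of the vent slide along the handle towards the lid, m: 0 = outer end (vent closed), 0.020 = home against its cushioned stop (vent open). Starts between 0 and 0.004. Moves against 2.5 N of friction and stays where it is left.
- pin_top (a point): Middle of the top of the indicator pin's steel head (16 mm wide) in a 26 mm collar on the lid, 58 mm to the cooker's +y side of the lid's middle and 10 mm towards the long handle: on the left seen from that handle's end. Popped up, it is 13 mm above the collar and 147 mm above the cooker's underside; moves with the pin.
- indicator_pin (a joint): How far the pin is pressed down, m: 0 = popped up, 0.008 = fully down on a cushioned stop (its head then still stands 5 mm above the collar). Starts between 0 and 0.0015. Goes down against 2 N of friction and stays where it is left.
- button_top (a point): Middle of the top of the round grey lid-release button (22 mm wide) on the long handle, 115 mm from the cooker's axis, between vent slide and lid. At rest 12 mm above the handle's flat top, 154 mm above the cooker's underside; moves with the button.
- release_button (a joint): How far the button is pressed down, m: 0 = at rest, 0.006 = fully down on a cushioned stop. A spring returns it: 2 N at first touch, 5 N fully down.
- saucepan: Plain lidded steel saucepan with a black lid knob and a black handle towards its own -x, 182 mm wide, 130 mm high with the knob, handle reaching 235 mm from its axis, 1.5 kg; stands loose on the other rear coil; not to be moved. Origin: centre of its underside.
- salt_box: Round wooden salt box, 85 mm wide, 60 mm high, standing loose on the cooktop between the coils; not to be moved. Origin: centre of its underside.
- kitchen_timer: Wind-up kitchen timer, 64 mm wide, 56 mm high, standing loose on the cooktop between the knobs and the coils; not to be moved. Origin: centre of its underside.

How it is judged:
By the outcome, as a careful person would: the job done as asked, in the order asked, and still so for the second after the job is handed in, with the robot touching nothing.
It also fails if it takes over 50 s, if anything falls off the work surface, if the arm or the gripper's body presses on something with over 40 N, if the wrist force passes 120 N, or if a joint passes its speed limit or range.

## Robot

A 7-joint arm with a two-finger parallel gripper is mounted at the origin on a cart in front of the work surface, level with it; the furniture and walls round the work are solid. World frame = base frame: x ahead of the robot, y to its left, z up, the work surface at z = 0. Lengths are in mm, angles in rad, forces in N, time in s.
With the tool pointing down it reaches from about 400 to 900 mm from the base axis. Payload 5.6 kg.
Tool frame: the origin (TCP) lies at the very end of the fingers, on their centre line; the grasp point (between the pads) lies 19 mm behind it; z points along the fingers, y is the direction in which the jaws open and shut (so a half turn about z gives the same grasp; the last joint's range is limited). The gripper opens to 92 mm and grips with 3 to 60 N. Pads are 20 mm wide; open, the fingers measure 128 mm over their backs; the gripper's body (75 mm by 189 mm) begins 69 mm behind the grasp point.
Start: joints at [-1.309, 0.468, -0.012, 1.603, 0.006, 1.071, -0.056], TCP at [195.108, 620.034, 214.592] pointing down, gripper open.
Joint ranges: [-2.53, 2.53], [-0.31, 2.02], [-1.57, 1.55], [0.28, 2.44], [-1.29, 4.43], [0.15, 1.84], [-2.92, 2.92]. Speed limits (rad/s): [2.57, 2.57, 3.14, 3.14, 3.14, 3.14, 3.14].

## Interface

Orientations are given as a 3x3 rotation matrix whose columns are the frame's x, y, z axes.
In Python, from bench import manip gives the robot as it stands.
- The arm moves only by the tool drive_tool, never from a script. Its argument "increments" is a list of rows, each a list of 7 numbers: the turn, a rotation vector about the tool's x, y, z in rad, then the shift along the tool's x, y, z in cm, then the gripper command: -1 is shut, 1 is fully open, values between are in proportion. In form: [[wx, wy, wz, dx, dy, dz, gripper], ...]. A call has 1 to 12 rows; each row shifts and turns the pose as measured when the row begins, along the tool's axes as they then stand; what a row does not reach is not made up. A row lasts 1/8 s, in which the tool goes at most 62.5 mm and 10.7 degrees, less where a joint would pass 70% of its speed; a pose out of reach is approached as far as the arm can. A call with a gripper value outside its range is refused whole. The fingers move at their own pace and stop on an object; "squeeze" is the grip in N (left out, the last holds). Time passes only in rows, so rows that do not move let the fingers close. It gives the time, the measured TCP pose, the force and the opening at its end, in the units of the state.
- manip.get_obs(): the state, without advancing time (a new reading comes with each control period).
- manip.read_camera(name): name is "scene" or "top" or "wrist"; returns a dict with "frame" (400x640x3 uint8, red, green, blue), "depth" (400x640 float32, mm along the optical axis (not along the pixel's ray), 0 where there is no reading), "fx", "fy", "cx", "cy" (pixels), "rvec" (rotation vector, rad) and "tvec" (3), from world to camera coordinates, as OpenCV has them; the wrist camera has in their place "tool_from_camera" (4x4, takes a point from camera to tool coordinates, whose origin is the TCP and whose axes are the flange's). Camera axes: x right, y down, z forward; pixel columns grow to the right and rows downward; lengths in mm; the calibration is good to about 2 mm. A picture is of the moment at which its call begins: read the wrist's pose just before it.
- manip.finish_job(): hands the job in, once; it reports no verdict.
Trained networks look in the newest picture that a camera, given by its name, has taken for a name from the list of things; names that differ only in an ending like _2 or _b are one class to them, and where a whole thing is asked for, a point or a joint stands for the part that bears it (a point fixed in the world has none). Each returns a list of dicts, best first, with "p" (0 to 1); they miss things now and then, are a little off and sometimes report something else, mostly with a low value. They report only what shows in the picture. A call takes as long as a camera call.
- manip.boxes_of(camera, thing): "rect" ([left, top, right, bottom] in pixels, round what is visible of it).
The state is a dict: "t": time; "q": joint angles; "dq": joint speeds; "effort": joint torques, N m; "tool_pos": TCP position; "ee_rot": TCP orientation; "force": force on the tool from outside, world axes, zero at the start; "moment": the same for the moment, N m; "opening": finger opening in mm.
Only numpy, scipy, OpenCV 4.12 (cv2) and the standard library are available. Lean on these libraries where they do the work, as an engineer would, in place of code of your own. Each camera call takes 0.05 s, during which the arm holds its last target.

## Working session

There is one attempt and no reset: what is moved stays moved. The work goes in short steps, Python scripts to look and compute and a tool call to move; the robot and the scene stay as the last step left them, time stands still between calls to the robot, and variables do not carry over. Pictures are saved under pics/ and viewed, and the job is handed in when it is done.

Besides the shell and the picture viewer there is one more tool, called after "Emit:" as name(argument=value, ...) on one line, values as JSON. drive_tool: Moves the arm, as the interface text tells. Its arguments: {"type":"object","properties":{"increments":{"type":"array"},"squeeze":{"type":"number"}},"required":["increments"]}

```bash
mkdir -p pics; ls; cat > h.py <<'E'
import numpy as np, cv2
from bench import manip
def W(c,u,v,d):
    R,_=cv2.Rodrigues(np.array(c["rvec"],float)); t=np.array(c["tvec"],float).ravel()
    p=np.array([(u-c["cx"])/c["fx"]*d,(v-c["cy"])/c["fy"]*d,d])
    return R.T@(p-t)
def cloud(c):
    R,_=cv2.Rodrigues(np.array(c["rvec"],float)); t=np.array(c["tvec"],float).ravel()
    d=c["depth"]; v,u=np.mgrid[:d.shape[0],:d.shape[1]]
    P=np.stack([(u-c["cx"])/c["fx"]*d,(v-c["cy"])/c["fy"]*d,d],-1)
    Q=(P-t)@R; Q[d<=0]=np.nan
    return Q
def save(c,n): cv2.imwrite("pics/"+n,c["frame"][:,:,::-1])
E
python3 - <<'E'
from h import *
o=manip.get_obs(); print(o)
for n in("scene","top","wrist"):
    c=manip.read_camera(n); save(c,n+"0.png")
    if n!="wrist": np.savez("/tmp/"+n+"0.npz",**c)
    for th in("cooker","slide_grip","pin_top","button_top","saucepan","salt_box","kitchen_timer"):
        r=manip.boxes_of(n,th)
        for b in r[:2]:
            x=b["rect"];u=(x[0]+x[2])/2;v=(x[1]+x[3])/2
            d=c["depth"][int(v),int(u)]
            print(n,th,round(b["p"],2),np.round(x),d, np.round(W(c,u,v,d)) if n!="wrist" else "")
E
```

```text
pics
{'t': 0.0, 'q': array([-1.30900048,  0.46837504, -0.01157833,  1.6036477 ,  0.00598528,
        1.07137529, -0.05627888]), 'dq': array([-0.00074904, -0.00159728, -0.00059239, -0.00013863, -0.00067267,
        0.00182053,  0.00058528]), 'effort': array([ 5.36898224e-04, -5.20588481e+01, -1.21924718e-02, -2.43748999e+01,
       -5.65108540e-02,  1.73990865e-02,  1.59189681e-04]), 'tool_pos': array([194.96442879, 619.45140242, 213.6317464 ]), 'ee_rot': array([[-9.53886760e-01,  3.00166417e-01, -4.14038858e-04],
       [ 3.00166678e-01,  9.53885213e-01, -1.72195668e-03],
       [-1.21928025e-04, -1.76683235e-03, -9.99998432e-01]]), 'force': array([-0.22760209,  1.14617507,  0.25584197]), 'moment': array([-0.0554987 ,  0.04181478,  0.00406692]), 'opening': 92.0161129667472}
scene cooker 0.75 [346. 167. 448. 297.] 1015.5158 [ 519. -254.  136.]
scene slide_grip 0.53 [365. 252. 378. 261.] 934.2426 [ 414. -245.  169.]
scene button_top 0.59 [346. 167. 449. 301.] 1017.36725 [ 519. -257.  132.]
scene saucepan 0.7 [201. 136. 318. 208.] 1183.172 [543. 120. 104.]
scene salt_box 0.69 [291. 228. 325. 273.] 1077.5416 [429. -89.  60.]
scene kitchen_timer 0.79 [210. 178. 230. 200.] 1224.5316 [486. 209.  46.]
top cooker 0.6 [348. 106. 434. 262.] 997.87476 [ 533. -215.  144.]
top slide_grip 0.58 [396. 199. 406. 206.] 968.79266 [ 485. -232.  167.]
top slide_grip 0.52 [400. 226. 409. 238.] 959.0403 [ 415. -238.  166.]
top button_top 0.5 [399. 200. 405. 206.] 969.6333 [ 484. -235.  166.]
top saucepan 0.58 [228. 125. 300. 243.] 1034.9012 [545.  99. 105.]
top salt_box 0.85 [316. 209. 352. 240.] 1067.9309 [443. -78.  59.]
top kitchen_timer 0.63 [209. 192. 238. 214.] 1078.6117 [504. 212.  54.]
```

View pics/scene0.png

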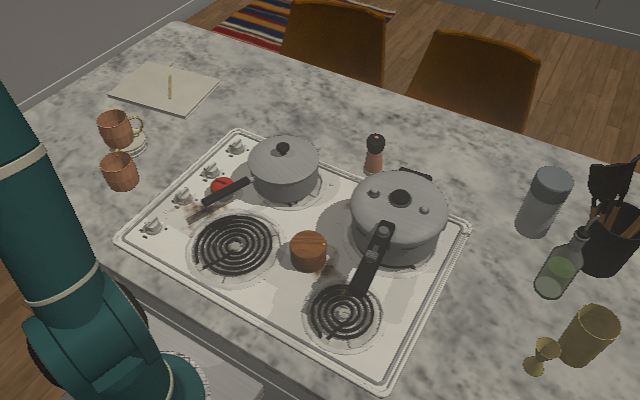

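View pics/top0.png

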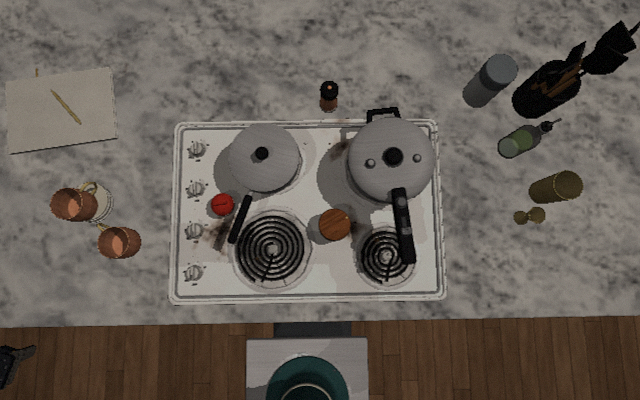

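```bash
python3 - <<'E'
import cv2
a=cv2.imread("pics/top0.png")[95:275,330:450]; cv2.imwrite("pics/topz.png",cv2.resize(a,None,fx=3.3,fy=3.3,interpolation=cv2.INTER_CUBIC))
a=cv2.imread("pics/scene0.png")[150:310,330:470]; cv2.imwrite("pics/scenez.png",cv2.resize(a,None,fx=3.7,fy=3.7,interpolation=cv2.INTER_CUBIC))
E
```

```text
(no output)
```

View pics/topz.png

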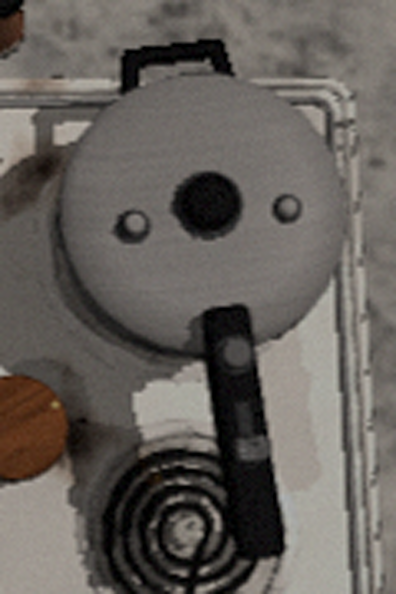

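View pics/scenez.png

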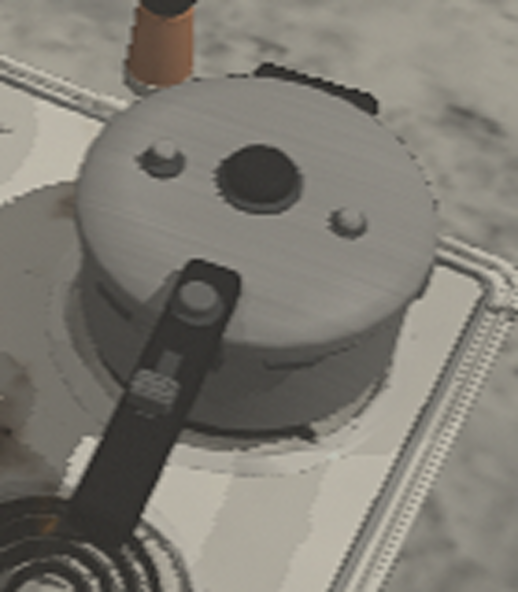

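Top view: button is at (402,202), slide block at (406,230), pin at (370,163), cap at (393,157), and valve at (417,158), all consistent with the description. I'll fit the cooker pose to these.

```bash
python3 - <<'E'
from h import *
for n in("top","scene"):
    c=dict(np.load(f"/tmp/{n}0.npz")); Q=cloud(c); 
    m=(Q[...,2]>100)&(Q[...,2]<200)&(Q[...,1]<-100)&(Q[...,1]>-380)&(Q[...,0]>330)&(Q[...,0]<720)
    print(n,"hist",np.histogram(Q[m][:,2],bins=np.arange(130,190,3)))
    P=Q[m]; 
    lid=P[(P[:,0]>480)]
    # lid circle at lid height
    z=np.median(lid[:,2]); L=lid[abs(lid[:,2]-z)<3]
    (cx,cy),r=cv2.minEnclosingCircle(L[:,:2].astype(np.float32)); print("lid z",z,"circle",cx,cy,r)
    px={"top":dict(btn=(401.8,201.7),blk=(405.8,230.5),pin=(370.3,162.9),cap=(393,156.8),valve=(417,158)),
        "scene":dict(btn=(330+198/3.7,150+298/3.7),blk=(330+156/3.7,150+383/3.7),pin=(330+166/3.7,150+152/3.7),cap=(330+260/3.7,150+173/3.7),valve=(330+350/3.7,150+217/3.7))}[n]
    for k,(u,v) in px.items():
        print(k,np.round(W(c,u,v,c["depth"][round(v),round(u)]),1))
    # handle edge
    H=P[(P[:,0]<470)&(P[:,2]>z+5)]; 
    for x in range(360,480,15):
        s=H[abs(H[:,0]-x)<7]
        if len(s): print(x,len(s),s[:,1].min().round(),s[:,1].max().round(),np.median(s[:,2]).round(1))
E
```

```text
top hist (array([ 437,  599,  829, 1877,  904,  161,  203,  546,  310,  104,   28,
         51,   58,   14,    3,    0,    0,    0,    0]), array([130, 133, 136, 139, 142, 145, 148, 151, 154, 157, 160, 163, 166,
       169, 172, 175, 178, 181, 184, 187]))
lid z 139.70764226251526 circle 591.2328491210938 -225.49453735351562 106.566162109375
btn [ 486.8 -234.1  167.2]
blk [ 419.  -240.8  165.2]
pin [ 583.9 -164.4  156.4]
cap [ 598.7 -220.6  154. ]
valve [ 595.8 -280.   149.6]
360 89 -263.0 -228.0 152.4
375 85 -261.0 -228.0 152.4
390 85 -261.0 -226.0 152.6
405 87 -259.0 -224.0 152.5
420 85 -257.0 -223.0 166.4
435 81 -255.0 -221.0 153.0
450 84 -253.0 -219.0 152.9
465 72 -252.0 -218.0 152.6
scene hist (array([ 367,  603,  688, 1836,  925,  154,  232,  675,  324,  106,   34,
         77,   70,   16,    0,    0,    0,    0,    0]), array([130, 133, 136, 139, 142, 145, 148, 151, 154, 157, 160, 163, 166,
       169, 172, 175, 178, 181, 184, 187]))
lid z 139.91960607774126 circle 590.2378540039062 -230.06564331054688 106.81072235107422
btn [ 485.9 -236.4  165.7]
blk [ 421.  -243.2  168.4]
pin [ 584.5 -168.7  155.5]
cap [ 596.6 -224.3  156.8]
valve [ 597.6 -281.9  150.2]
360 112 -265.0 -229.0 152.4
375 111 -263.0 -228.0 152.7
390 112 -261.0 -227.0 153.0
405 130 -259.0 -226.0 153.0
420 104 -258.0 -224.0 166.3
435 52 -257.0 -223.0 152.5
450 98 -255.0 -221.0 152.9
465 84 -253.0 -218.0 152.4
```

```bash
cat >> h.py <<'E'
from scipy.spatial.transform import Rotation as Ro
def plan(o,target,n,yaw=None,grip=-1):
    """rows world-straight to target; yaw = desired tool-x heading (rad), tool z down"""
    R=np.array(o["ee_rot"]); p=np.array(o["tool_pos"])
    if yaw is None: yaw=np.arctan2(R[1,0],R[0,0])
    c,s=np.cos(yaw),np.sin(yaw)
    T=np.array([[c,s,0],[s,-c,0],[0,0,-1]])
    rv=Ro.from_matrix(R.T@T).as_rotvec(); d=(np.array(target)-p)/n/10
    rows=[]
    for i in range(n):
        Ri=R@Ro.from_rotvec(rv*i/n).as_matrix()
        rows.append([*np.round(rv/n,3).tolist(),*np.round(Ri.T@d,2).tolist(),grip])
    return rows
E
python3 - <<'E'
from h import *
o=manip.get_obs(); print(o["t"])
R=o["ee_rot"];a=np.arctan2(R[1,0],R[0,0])
print(plan(o,(560,150,260),12,yaw=a-2.1))
E
```

```text
1.2
[[0.0, -0.0, 0.175, -4.08, -2.82, -0.38, -1], [0.0, -0.0, 0.175, -4.51, -2.07, -0.38, -1], [0.0, -0.0, 0.175, -4.8, -1.25, -0.38, -1], [0.0, -0.0, 0.175, -4.94, -0.4, -0.38, -1], [0.0, -0.0, 0.175, -4.94, 0.47, -0.38, -1], [0.0, -0.0, 0.175, -4.78, 1.32, -0.38, -1], [0.0, -0.0, 0.175, -4.48, 2.13, -0.38, -1], [0.0, -0.0, 0.175, -4.04, 2.88, -0.38, -1], [0.0, -0.0, 0.175, -3.48, 3.54, -0.38, -1], [0.0, -0.0, 0.175, -2.81, 4.09, -0.38, -1], [0.0, -0.0, 0.175, -2.05, 4.51, -0.38, -1], [0.0, -0.0, 0.175, -1.23, 4.8, -0.38, -1]]
```

Emit:
drive_tool(increments=[[0,0,0.175,-4.1,-2.8,-0.4,-1],[0,0,0.175,-4.5,-2.1,-0.4,-1],[0,0,0.175,-4.8,-1.25,-0.4,-1],[0,0,0.175,-4.9,-0.4,-0.4,-1],[0,0,0.175,-4.9,0.5,-0.4,-1],[0,0,0.175,-4.8,1.3,-0.4,-1],[0,0,0.175,-4.5,2.1,-0.4,-1],[0,0,0.175,-4.0,2.9,-0.4,-1],[0,0,0.175,-3.5,3.5,-0.4,-1],[0,0,0.175,-2.8,4.1,-0.4,-1],[0,0,0.175,-2.0,4.5,-0.4,-1],[0,0,0.175,-1.2,4.8,-0.4,-1]], squeeze=10)

```text
t: 2.7
tool_pos: [554.4, 131.2, 264.3]
ee_rot: [[0.779, 0.627, 0.002], [0.627, -0.779, 0.007], [0.006, -0.004, -1.0]]
force: [-0.3, -0.7, 0.2]
opening: 0.2
```

```bash
python3 - <<'E'
from h import *
o=manip.get_obs(); print(o["t"],o["tool_pos"],o["opening"],o["q"].round(2),o["force"])
for r in plan(o,(380,-245,215),12,yaw=0.105): print(r,end=",")
E
```

```text
2.7 [554.4167194  131.18796276 264.28493594] 0.2040091212224737 [-0.79  0.31  0.62  1.78 -0.2   1.11 -0.99] [-0.26788802 -0.6648752   0.20545262]
[-0.0, -0.0, 0.048, -3.1, 1.53, 0.39, -1],[-0.0, -0.0, 0.048, -3.02, 1.68, 0.39, -1],[-0.0, -0.0, 0.048, -2.94, 1.82, 0.39, -1],[-0.0, -0.0, 0.048, -2.85, 1.96, 0.39, -1],[-0.0, -0.0, 0.048, -2.75, 2.09, 0.39, -1],[-0.0, -0.0, 0.048, -2.65, 2.22, 0.4, -1],[-0.0, -0.0, 0.048, -2.54, 2.35, 0.4, -1],[-0.0, -0.0, 0.048, -2.42, 2.46, 0.4, -1],[-0.0, -0.0, 0.048, -2.3, 2.58, 0.4, -1],[-0.0, -0.0, 0.048, -2.18, 2.68, 0.4, -1],[-0.0, -0.0, 0.048, -2.05, 2.78, 0.41, -1],[-0.0, -0.0, 0.048, -1.91, 2.88, 0.41, -1],
```

Emit:
drive_tool(increments=[[0,0,0.048,-3.1,1.5,0.3,-1],[0,0,0.048,-3.0,1.7,0.3,-1],[0,0,0.048,-2.9,1.8,0.3,-1],[0,0,0.048,-2.85,2.0,0.3,-1],[0,0,0.048,-2.75,2.1,0.3,-1],[0,0,0.048,-2.65,2.2,0.4,-1],[0,0,0.048,-2.55,2.35,0.4,-1],[0,0,0.048,-2.4,2.45,0.4,-1],[0,0,0.048,-2.3,2.6,0.4,-1],[0,0,0.048,-2.2,2.7,0.4,-1],[0,0,0.048,-2.05,2.8,0.4,-1],[0,0,0.048,-1.9,2.9,0.4,-1]])

```text
t: 4.2
tool_pos: [367.9, -261.0, 217.6]
ee_rot: [[0.998, 0.068, 0.01], [0.068, -0.998, 0.007], [0.011, -0.006, -1.0]]
force: [0.5, -0.3, -0.7]
opening: 0.6
```

```bash
python3 - <<'E'
from h import *
o=manip.get_obs(); print(o["t"],o["tool_pos"],o["opening"],o["q"].round(2),o["force"])
c=manip.read_camera("wrist"); save(c,"wrist1.png"); np.savez("/tmp/w1.npz",pos=o["tool_pos"],rot=o["ee_rot"],**c)
print(np.round(c["tool_from_camera"],2))
c=manip.read_camera("scene"); save(c,"scene1.png")
for r in plan(o,(385,-245,180),4,yaw=0.105): print(r,end=",")
E
```

```text
4.2 [ 367.88903465 -260.99829431  217.58757733] 0.5834675229802104 [-0.33  0.15  0.98  2.11 -0.16  0.95 -0.76] [ 0.51416795 -0.3105746  -0.65476383]
[[  -0.     -0.97   -0.23   65.17]
 [   1.     -0.      0.      0.77]
 [  -0.     -0.23    0.97 -171.15]
 [   0.      0.      0.      1.  ]]
[-0.002, -0.003, -0.009, 0.44, -0.36, 0.95, -1],[-0.002, -0.003, -0.009, 0.45, -0.36, 0.95, -1],[-0.002, -0.003, -0.009, 0.46, -0.36, 0.94, -1],[-0.002, -0.003, -0.009, 0.46, -0.36, 0.94, -1],
```

View pics/wrist1.png

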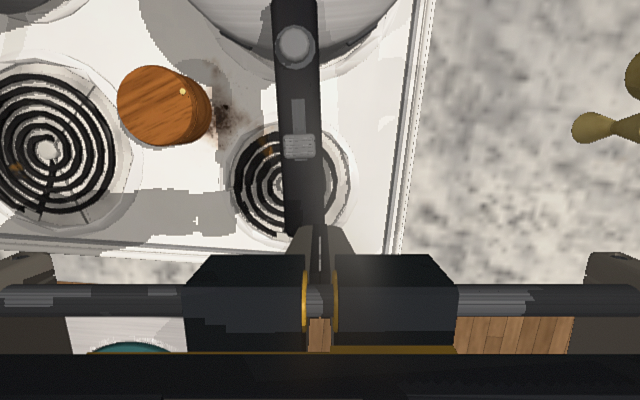

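View pics/scene1.png

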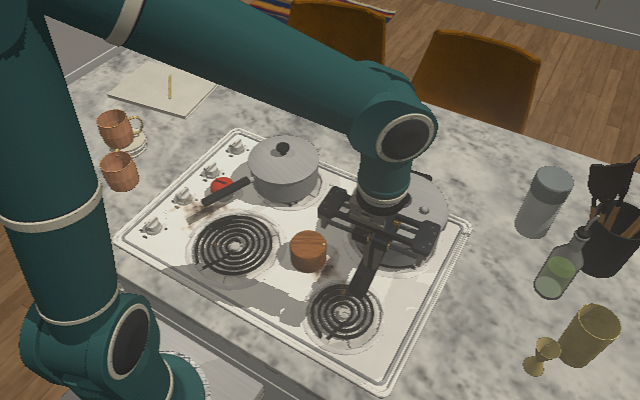

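The wrist view shows the block at (299,147), the button at (295,46), and the shut fingertips just outward of the block. I'll measure the block here.

```bash
python3 - <<'E'
from h import *
c=dict(np.load("/tmp/w1.npz")); d=c["depth"]; v,u=np.mgrid[:400,:640]
P=np.stack([(u-c["cx"])/c["fx"]*d,(v-c["cy"])/c["fy"]*d,d],-1)
M=c["tool_from_camera"]; Q=(P@M[:3,:3].T+M[:3,3])@c["rot"].T+c["pos"]; Q[d<=0]=np.nan
for n,(a,b) in dict(btn=(295,46),blk=(299,147),h1=(303,190),h2=(298,75),blkfar=(299,137),blknear=(300,157)).items(): print(n,Q[b,a].round(1))
b=Q[125:175,270:330].reshape(-1,3); b=b[b[:,2]>162]; print("blk",b.min(0),b.max(0),np.median(b,0))
b=Q[25:70,270:330].reshape(-1,3); b=b[(b[:,2]>160)]; print("btn",b.min(0),b.max(0),b.mean(0))
for r in range(80,240,20):
    s=Q[r,250:350]; s=s[(s[:,2]>146)]; print(s[:,0].mean().round(),s[:,1].min().round(1),s[:,1].max().round(1),np.median(s[:,2]).round(1))
# finger tip visible?
s=Q[200:300,280:360].reshape(-1,3); s=s[s[:,2]>200]; print(len(s), s.min(0) if len(s) else 0,s.max(0) if len(s) else 0)
E
```

```text
btn [ 487.8 -236.5  164. ]
blk [ 419.4 -243.2  168.9]
h1 [ 384.7 -247.1  153. ]
h2 [ 470.9 -238.7  153.9]
blkfar [ 426.5 -242.7  166.7]
blknear [ 412.  -244.1  165.8]
blk [ 410.46666293 -255.08914427  162.84668712] [ 429.27469243 -230.89341186  170.65895659] [ 420.13803319 -242.83648624  167.72055421]
btn [ 477.99630489 -246.14645892  160.06268017] [ 499.42747685 -225.13234938  167.9251237 ] [ 488.21275276 -235.80325149  164.88407081]
468.0 -254.2 -220.8 153.1
453.0 -256.0 -223.1 153.4
439.0 -257.0 -224.5 153.3
424.0 -258.8 -225.7 168.4
409.0 -260.7 -228.0 153.6
393.0 -261.9 -229.3 153.1
376.0 -263.8 -230.7 153.3
360.0 -265.9 -233.5 153.1
5239 [ 361.24903768 -277.29111947  218.26388493] [ 399.64815355 -245.59261669  332.53500847]
```

```bash
python3 - <<'E'
from h import *
o=manip.get_obs(); print(o["t"],o["tool_pos"])
for r in plan(o,(386,-246.7,180),4,yaw=0.11): print(r,end=",")
E
```

```text
4.3 [ 366.37162208 -263.03339427  217.56125793]
[-0.001, -0.002, -0.012, 0.51, -0.37, 0.95, -1],[-0.001, -0.002, -0.012, 0.51, -0.37, 0.94, -1],[-0.001, -0.002, -0.012, 0.52, -0.36, 0.94, -1],[-0.001, -0.002, -0.012, 0.53, -0.36, 0.94, -1],
```

Emit:
drive_tool(increments=[[-0.001,-0.002,-0.012,0.5,-0.37,0.9,-1],[-0.001,-0.002,-0.012,0.5,-0.37,0.9,-1],[-0.001,-0.002,-0.012,0.5,-0.37,0.9,-1],[-0.001,-0.002,-0.012,0.5,-0.37,0.9,-1],[0,0,0,0,0,0,-1],[0,0,0,0,0,0,-1]])

```text
t: 5.05
tool_pos: [387.4, -242.5, 178.2]
ee_rot: [[0.993, 0.119, -0.001], [0.119, -0.993, 0.002], [-0.001, -0.002, -1.0]]
force: [0.0, 0.3, 0.1]
opening: 0.6
```

```bash
python3 - <<'E'
from h import *
o=manip.get_obs(); print(o["t"],o["tool_pos"],o["ee_rot"].round(3),o["force"])
for r in plan(o,(386,-246.7,158.5),3,yaw=0.11): print(r,end=",")
E
```

```text
5.05 [ 387.44338289 -242.50240751  178.22441225] [[ 0.993  0.119 -0.001]
 [ 0.119 -0.993  0.002]
 [-0.001 -0.002 -1.   ]] [0.04388426 0.26594772 0.06861884]
[-0.001, 0.0, 0.003, -0.06, 0.13, 0.66, -1],[-0.001, 0.0, 0.003, -0.06, 0.13, 0.66, -1],[-0.001, 0.0, 0.003, -0.06, 0.13, 0.66, -1],
```

Emit:
drive_tool(increments=[[0,0,0.003,-0.1,0.15,0.7,-1],[0,0,0.003,0,0.15,0.6,-1],[0,0,0.003,0,0.15,0.4,-1],[0,0,0,0,0,0.1,-1],[0,0,0,0,0,0,-1]])

```text
t: 5.68
tool_pos: [386.8, -248.0, 159.4]
ee_rot: [[0.994, 0.108, 0.0], [0.108, -0.994, 0.002], [0.0, -0.002, -1.0]]
force: [-0.3, -0.3, -0.4]
opening: 0.6
```

```bash
python3 - <<'E'
from h import *
o=manip.get_obs(); print(o["t"],o["tool_pos"],o["ee_rot"].round(3),o["force"])
c=manip.read_camera("wrist"); save(c,"wrist2.png")
o=manip.get_obs(); print(o["t"],o["tool_pos"])
E
```

```text
5.675 [ 386.8045906  -248.03025284  159.37415936] [[ 0.994  0.108  0.   ]
 [ 0.108 -0.994  0.002]
 [ 0.    -0.002 -1.   ]] [-0.26451742 -0.28343823 -0.36986361]
5.725 [ 386.89176677 -248.03020341  159.46323469]
```

View pics/wrist2.png

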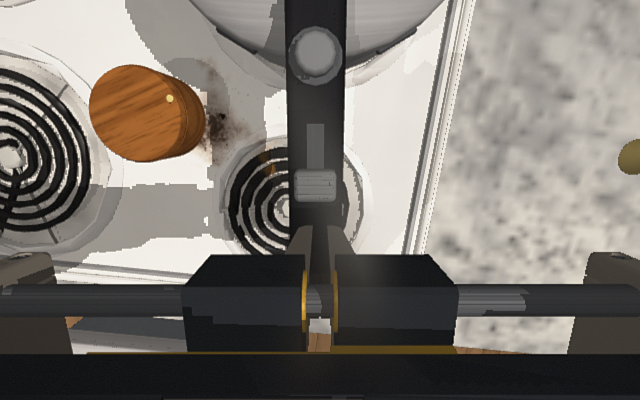

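Emit:
drive_tool(increments=[[0,0,0,0.5,0,0,-1],[0,0,0,0.3,0,0,-1],[0,0,0,0.2,0,0,-1],[0,0,0,0.2,0,0,-1]])

```text
t: 6.22
tool_pos: [400.1, -246.5, 159.8]
ee_rot: [[0.994, 0.109, 0.001], [0.109, -0.994, 0.002], [0.002, -0.002, -1.0]]
force: [0.6, -0.1, 0.4]
opening: 0.8
```

Emit:
drive_tool(increments=[[0,0,0,0.2,0,0,-1],[0,0,0,0.2,0,0,-1]])

```text
t: 6.48
tool_pos: [403.2, -246.2, 159.7]
ee_rot: [[0.994, 0.109, -0.001], [0.109, -0.994, 0.002], [-0.0, -0.002, -1.0]]
force: [-1.4, 0.5, 1.3]
opening: 0.5
```

Emit:
drive_tool(increments=[[0,0,0,0.2,0,0,-1],[0,0,0,0.2,0,0,-1],[0,0,0,0.2,0,0,-1]])

```text
t: 6.85
tool_pos: [408.7, -245.6, 159.6]
ee_rot: [[0.994, 0.108, -0.002], [0.108, -0.994, 0.003], [-0.002, -0.003, -1.0]]
force: [-2.1, 0.2, 1.5]
opening: 0.5
```

Emit:
drive_tool(increments=[[0,0,0,0.2,0,0,-1],[0,0,0,0.2,0,0,-1],[0,0,0,0.2,0,0,-1]])

```text
t: 7.22
tool_pos: [415.0, -244.9, 159.6]
ee_rot: [[0.994, 0.108, -0.002], [0.108, -0.994, 0.003], [-0.002, -0.003, -1.0]]
force: [-2.6, -0.1, 1.9]
opening: 0.2
```

Emit:
drive_tool(increments=[[0,0,0,0.15,0,0,-1]])

```text
t: 7.35
tool_pos: [416.7, -244.8, 159.6]
ee_rot: [[0.994, 0.108, -0.002], [0.108, -0.994, 0.003], [-0.002, -0.003, -1.0]]
force: [-2.7, 0.6, 2.1]
opening: 0.1
```

Emit:
drive_tool(increments=[[0,0,0,0.1,0,0,-1]])

```text
t: 7.48
tool_pos: [417.7, -244.6, 159.5]
ee_rot: [[0.994, 0.108, -0.002], [0.108, -0.994, 0.003], [-0.002, -0.003, -1.0]]
force: [-2.7, -0.9, 1.7]
opening: 0.5
```

Emit:
drive_tool(increments=[[0,0,0,0.1,0,0,-1]])

```text
t: 7.6
tool_pos: [418.8, -244.5, 159.5]
ee_rot: [[0.994, 0.108, -0.002], [0.108, -0.994, 0.003], [-0.002, -0.003, -1.0]]
force: [-2.1, -0.1, 2.8]
opening: 0.5
```

Emit:
drive_tool(increments=[[0,0,0,0.1,0,0,-1]])

```text
t: 7.72
tool_pos: [419.8, -244.4, 159.5]
ee_rot: [[0.994, 0.108, -0.002], [0.108, -0.994, 0.003], [-0.002, -0.003, -1.0]]
force: [-2.4, -0.2, 2.2]
opening: 0.2
```

Emit:
drive_tool(increments=[[0,0,0,0.1,0,0,-1]])

```text
t: 7.85
tool_pos: [420.8, -244.3, 159.6]
ee_rot: [[0.994, 0.108, -0.002], [0.108, -0.994, 0.003], [-0.002, -0.003, -1.0]]
force: [-5.6, -1.3, 2.2]
opening: 0.4
```

Emit:
drive_tool(increments=[[0,0,0,0.1,0,0,-1]])

```text
t: 7.98
tool_pos: [420.9, -244.3, 159.4]
ee_rot: [[0.994, 0.108, -0.004], [0.108, -0.994, 0.003], [-0.004, -0.004, -1.0]]
force: [-6.3, -0.5, 5.7]
opening: 0.2
```

The slide has stopped at x≈421 with the force rising to about 6 N, so it is at its stop. Backing off.

Emit:
drive_tool(increments=[[0,0,0,-0.4,0,0,-1],[0,0,0,-0.8,0,-0.1,-1],[0,0,0,-0.5,0,-1.5,-1],[0,0,0,0,0,-2.0,-1],[0,0,0,0,0,-1.0,-1],[0,0,0,0,0,0,-1]])

```text
t: 8.72
tool_pos: [405.0, -246.5, 209.2]
ee_rot: [[0.994, 0.108, 0.002], [0.108, -0.994, 0.003], [0.002, -0.002, -1.0]]
force: [0.1, -0.0, 0.2]
opening: 0.5
```

```bash
cat >> h.py <<'E'
def wcloud(o,c):
    d=c["depth"]; v,u=np.mgrid[:400,:640]
    P=np.stack([(u-c["cx"])/c["fx"]*d,(v-c["cy"])/c["fy"]*d,d],-1)
    M=np.array(c["tool_from_camera"]); Q=(P@M[:3,:3].T+M[:3,3])@np.array(o["ee_rot"]).T+o["tool_pos"]; Q[d<=0]=np.nan
    return Q
E
python3 - <<'E'
from h import *
o=manip.get_obs(); print(o["t"],o["tool_pos"],o["ee_rot"].round(3),o["force"])
c=manip.read_camera("wrist"); save(c,"wrist3.png"); Q=wcloud(o,c); np.save("/tmp/w3.npy",Q)
o=manip.get_obs(); print(o["t"],o["tool_pos"])
m=(abs(Q[...,1]+241)<14)&(Q[...,0]>400)&(Q[...,0]<540)&(Q[...,2]>158)&(Q[...,2]<175)
b=Q[m]; 
for a,e in((405,465),(470,510)):
    s=b[(b[:,0]>a)&(b[:,0]<e)]; print(len(s),s.min(0),s.max(0),np.median(s,0))
print(manip.boxes_of("wrist","pin_top"),manip.boxes_of("wrist","slide_grip"))
E
```

```text
8.725 [ 404.98548069 -246.49771956  209.17318701] [[ 0.994  0.108  0.002]
 [ 0.108 -0.994  0.003]
 [ 0.002 -0.002 -1.   ]] [ 0.10843001 -0.02727615  0.21411794]
8.775 [ 404.71019204 -246.36176331  208.73806272]
823 [ 430.02291876 -252.55524399  158.44009183] [ 449.1708835  -228.30287272  170.57886098] [ 440.09710965 -240.65096076  167.71197843]
756 [ 475.30611063 -246.19921841  158.19502032] [ 499.90586414 -227.03230691  167.37174727] [ 488.80493    -235.93493549  165.1862519 ]
[] [{'rect': [299.3, 159.5, 336.1, 185.5], 'p': 0.71}]
```

View pics/wrist3.png

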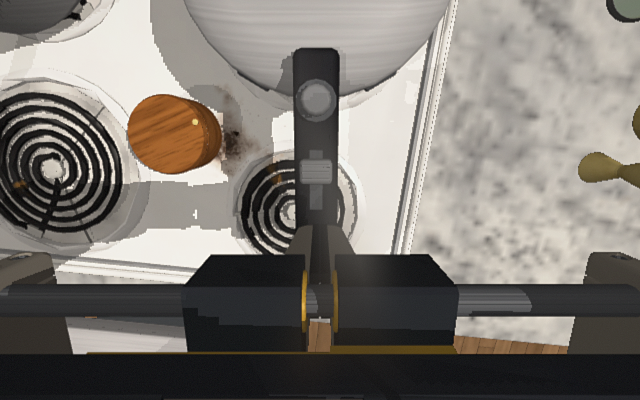

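Slide block is now centred at x≈440, up from 420 (20 mm), and the button hasn't moved. Next I'll go near the pin and look.

```bash
python3 - <<'E'
from h import *
o=manip.get_obs()
for r in plan(o,(525,-170,212),4,yaw=0.11): print(r,end=",")
E
```

```text
[-0.001, 0.0, -0.001, 3.21, -1.57, -0.1, -1],[-0.001, 0.0, -0.001, 3.21, -1.57, -0.1, -1],[-0.001, 0.0, -0.001, 3.21, -1.56, -0.1, -1],[-0.001, 0.0, -0.001, 3.21, -1.56, -0.1, -1],
```

Emit:
drive_tool(increments=[[0,0,0,3.2,-1.55,-0.1,-1],[0,0,0,3.2,-1.55,-0.1,-1],[0,0,0,3.2,-1.55,-0.1,-1],[0,0,0,2.6,-1.3,-0.1,-1],[0,0,0,0,0,0,-1],[0,0,0,0,0,0,-1]])

```text
t: 9.62
tool_pos: [519.3, -172.4, 207.8]
ee_rot: [[0.994, 0.105, -0.009], [0.105, -0.994, 0.003], [-0.009, -0.004, -1.0]]
force: [0.5, 0.4, -0.2]
opening: 0.5
```

```bash
python3 - <<'E'
from h import *
o=manip.get_obs(); print(o["t"],o["tool_pos"],o["ee_rot"].round(3),o["force"])
c=manip.read_camera("wrist"); save(c,"wrist4.png"); Q=wcloud(o,c)
o=manip.get_obs(); print(o["t"],o["tool_pos"])
m=(abs(Q[...,1]+166)<20)&(abs(Q[...,0]-586)<20)
b=Q[m]; print(np.histogram(b[:,2],bins=np.arange(136,164,2)))
s=b[b[:,2]>151]; print(len(s),s.min(0),s.max(0),s.mean(0),np.percentile(s[:,2],[50,90]))
print(manip.boxes_of("wrist","pin_top"))
E
```

```text
9.625 [ 519.25145359 -172.43159058  207.79496428] [[ 0.994  0.105 -0.009]
 [ 0.105 -0.994  0.003]
 [-0.009 -0.004 -1.   ]] [ 0.4787493   0.41508725 -0.24728644]
9.675 [ 519.33535248 -172.22485659  207.86888791]
(array([   4,   86, 1464,  319,  448,   79,    0,    0,    5,  102,  249,
         16,    0]), array([136, 138, 140, 142, 144, 146, 148, 150, 152, 154, 156, 158, 160,
       162]))
372 [ 579.65995727 -174.39850251  153.30084207] [ 594.6830036  -159.08090631  158.66655417] [ 587.32338867 -166.63174676  156.46847476] [156.56426313 157.59009039]
[{'rect': [308.1, 112.9, 334.4, 132.4], 'p': 0.64}]
```

View pics/wrist4.png

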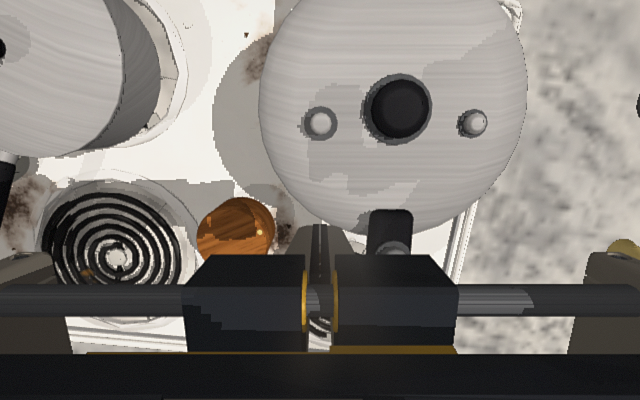

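Pin is at pixel (320,123), which gives (587,-167,157) as expected. Moving over it.

```bash
python3 - <<'E'
from h import *
o=manip.get_obs()
for r in plan(o,(587,-166.6,176),4,yaw=0.11): print(r,end=",")
E
```

```text
[-0.001, 0.002, -0.001, 1.7, 0.04, 0.79, -1],[-0.001, 0.002, -0.001, 1.7, 0.04, 0.79, -1],[-0.001, 0.002, -0.001, 1.7, 0.04, 0.8, -1],[-0.001, 0.002, -0.001, 1.7, 0.04, 0.8, -1],
```

Emit:
drive_tool(increments=[[-0.001,0.002,0,1.8,0.04,0.7,-1],[-0.001,0.002,0,1.8,0.04,0.7,-1],[-0.001,0.002,0,1.6,0.04,0.7,-1],[-0.001,0.002,0,1.4,0.04,0.7,-1],[0,0,0,0,0,0,-1],[0,0,0,0,0,0,-1]])

```text
t: 10.48
tool_pos: [585.8, -169.5, 178.6]
ee_rot: [[0.995, 0.1, 0.0], [0.1, -0.995, 0.001], [0.0, -0.001, -1.0]]
force: [-0.6, -0.7, -0.5]
opening: 0.5
```

```bash
python3 - <<'E'
from h import *
o=manip.get_obs(); print(o["t"],o["tool_pos"])
for r in plan(o,(587,-166.6,164),3,yaw=0.11): print(r,end=",")
E
```

```text
10.475 [ 585.84501987 -169.48185597  178.58693281]
[-0.0, -0.0, -0.003, 0.05, -0.09, 0.49, -1],[-0.0, -0.0, -0.003, 0.05, -0.09, 0.49, -1],[-0.0, -0.0, -0.003, 0.05, -0.09, 0.49, -1],
```

Emit:
drive_tool(increments=[[0,0,-0.003,0.05,-0.1,0.5,-1],[0,0,-0.003,0.05,-0.1,0.5,-1],[0,0,-0.003,0.05,-0.1,0.4,-1],[0,0,0,0,0,0.2,-1],[0,0,0,0,0,0.1,-1]])

```text
t: 11.1
tool_pos: [586.4, -166.1, 161.1]
ee_rot: [[0.994, 0.109, 0.001], [0.109, -0.994, 0.001], [0.001, -0.001, -1.0]]
force: [-0.1, 1.0, 0.1]
opening: 0.3
```

Emit:
drive_tool(increments=[[0,0,0,0,0,0.15,-1],[0,0,0,0,0,0.15,-1]])

```text
t: 11.35
tool_pos: [586.5, -166.2, 158.0]
ee_rot: [[0.994, 0.109, 0.001], [0.109, -0.994, 0.001], [0.001, -0.001, -1.0]]
force: [0.6, 0.8, -0.1]
opening: 0.2
```

Emit:
drive_tool(increments=[[0,0,0,0,0,0.15,-1],[0,0,0,0,0,0.15,-1]])

```text
t: 11.6
tool_pos: [586.5, -166.3, 155.1]
ee_rot: [[0.994, 0.108, 0.001], [0.108, -0.994, 0.001], [0.001, -0.001, -1.0]]
force: [0.0, -0.0, 1.1]
opening: 0.7
```

Emit:
drive_tool(increments=[[0,0,0,0,0,0.15,-1],[0,0,0,0,0,0.15,-1]])

```text
t: 11.85
tool_pos: [586.5, -166.3, 152.2]
ee_rot: [[0.994, 0.108, 0.001], [0.108, -0.994, 0.002], [0.002, -0.001, -1.0]]
force: [-0.9, 0.8, 1.5]
opening: 0.5
```

Emit:
drive_tool(increments=[[0,0,0,0,0,0.1,-1],[0,0,0,0,0,0.1,-1]])

```text
t: 12.1
tool_pos: [586.5, -166.3, 150.1]
ee_rot: [[0.994, 0.108, 0.001], [0.108, -0.994, 0.002], [0.002, -0.001, -1.0]]
force: [-0.5, 1.0, 1.9]
opening: 0.3
```

Sliding at about 2 N; expected end is z≈149.

Emit:
drive_tool(increments=[[0,0,0,0,0,0.1,-1]])

```text
t: 12.22
tool_pos: [586.6, -166.3, 149.6]
ee_rot: [[0.994, 0.108, 0.002], [0.108, -0.994, 0.002], [0.002, -0.002, -1.0]]
force: [-3.2, 0.9, 10.9]
opening: 0.6
```

Emit:
drive_tool(increments=[[0,0,0,0,0,0.1,-1]])

```text
t: 12.35
tool_pos: [586.7, -166.3, 149.6]
ee_rot: [[0.994, 0.109, 0.002], [0.109, -0.994, 0.003], [0.002, -0.003, -1.0]]
force: [-3.2, 1.3, 11.9]
opening: 0.6
```

Emit:
drive_tool(increments=[[0,0,0,0,0,0.1,-1]])

```text
t: 12.48
tool_pos: [586.6, -166.3, 149.6]
ee_rot: [[0.994, 0.108, 0.002], [0.108, -0.994, 0.004], [0.002, -0.004, -1.0]]
force: [-4.0, 0.7, 10.1]
opening: 0.4
```

Firm stop at z 149.6. Lifting off and checking that the pin stays down.

Emit:
drive_tool(increments=[[0,0,0,0,0,-0.5,-1],[0,0,0,0,0,-2.0,-1],[0,0,0,-1.5,0.5,-2.0,-1],[0,0,0,-3.0,1,-0.5,-1],[0,0,0,-2.0,0.5,0,-1],[0,0,0,0,0,0,-1]])

```text
t: 13.22
tool_pos: [524.1, -194.7, 204.4]
ee_rot: [[0.994, 0.109, 0.006], [0.109, -0.994, 0.002], [0.006, -0.001, -1.0]]
force: [0.0, 0.8, -0.2]
opening: 0.6
```

```bash
python3 - <<'E'
from h import *
o=manip.get_obs(); print(o["t"],o["tool_pos"],o["ee_rot"].round(3),o["force"])
c=manip.read_camera("wrist"); save(c,"wrist5.png"); Q=wcloud(o,c)
o=manip.get_obs(); print(o["t"],o["tool_pos"])
for cx,cy in((587,-166.6),):
    m=(np.hypot(Q[...,1]-cy,Q[...,0]-cx)<5); b=Q[m]; print("pin z",len(b),np.percentile(b[:,2],[10,50,90]))
m=(np.hypot(Q[...,1]+166,Q[...,0]-587)<20);b=Q[m];print(np.histogram(b[:,2],bins=np.arange(136,164,2)))
m=(np.hypot(Q[...,1]+236,Q[...,0]-488)<9); b=Q[m]; print("btn",len(b),b.mean(0) if len(b) else 0)
for r in plan(o,(488.5,-236,182),4,yaw=0.11): print(r,end=",")
E
```

```text
13.225 [ 524.12273104 -194.73215048  204.36458034] [[ 0.994  0.109  0.006]
 [ 0.109 -0.994  0.002]
 [ 0.006 -0.001 -1.   ]] [ 0.04564623  0.75948405 -0.19303704]
13.275 [ 525.08783081 -194.20745841  204.31200883]
pin z 152 [149.53655063 150.39092471 151.25790183]
(array([   0,   31, 1022,  252,  466,  106,  171,  163,    3,    0,    0,
          0,    0]), array([136, 138, 140, 142, 144, 146, 148, 150, 152, 154, 156, 158, 160,
       162]))
btn 0 0
[-0.0, -0.002, 0.0, -1.03, 0.94, 0.55, -1],[-0.0, -0.002, 0.0, -1.03, 0.94, 0.55, -1],[-0.0, -0.002, 0.0, -1.03, 0.94, 0.55, -1],[-0.0, -0.002, 0.0, -1.02, 0.94, 0.56, -1],
```

View pics/wrist5.png

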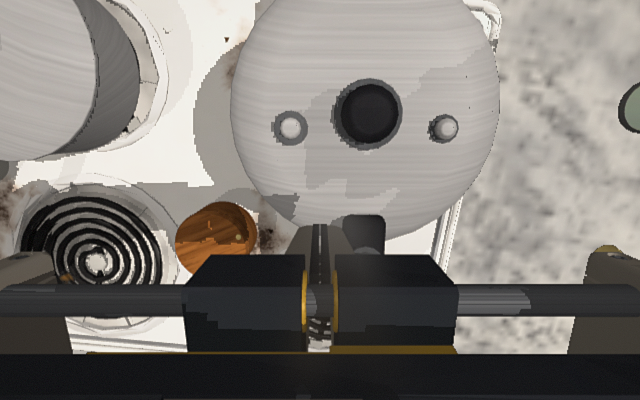

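Pin head now reads z≈150.4 (was 156.6), which matches fully down at 139 mm plus the ~11 mm base height. It stayed down. Now the button.

Emit:
drive_tool(increments=[[0,-0.002,0,-1.0,0.95,0.5,-1],[0,-0.002,0,-1.0,0.95,0.5,-1],[0,-0.002,0,-1.0,0.95,0.5,-1],[0,-0.002,0,-0.9,0.9,0.5,-1],[0,0,0,0,0,0,-1],[0,0,0,0,0,0,-1]])

```text
t: 14.02
tool_pos: [489.1, -238.3, 181.5]
ee_rot: [[0.994, 0.111, -0.004], [0.111, -0.994, 0.0], [-0.004, -0.0, -1.0]]
force: [-0.0, 0.8, 0.9]
opening: 0.2
```

```bash
python3 - <<'E'
from h import *
o=manip.get_obs(); print(o["t"],o["tool_pos"])
for r in plan(o,(488,-236,171),3,yaw=0.11): print(r,end=",")
E
```

```text
14.025 [ 489.07183424 -238.31448285  181.49429675]
[-0.0, 0.001, 0.0, -0.03, -0.08, 0.35, -1],[-0.0, 0.001, 0.0, -0.03, -0.08, 0.35, -1],[-0.0, 0.001, 0.0, -0.03, -0.08, 0.35, -1],
```

Emit:
drive_tool(increments=[[0,0.001,0,0,-0.08,0.4,-1],[0,0.001,0,0,-0.08,0.35,-1],[0,0.001,0,0,-0.05,0.3,-1],[0,0,0,0,0,0.1,-1],[0,0,0,0,0,0.1,-1]])

```text
t: 14.65
tool_pos: [489.8, -234.8, 168.3]
ee_rot: [[0.994, 0.114, -0.0], [0.114, -0.994, 0.001], [-0.0, -0.001, -1.0]]
force: [-0.0, -0.4, -0.2]
opening: 0.5
```

Emit:
drive_tool(increments=[[0,0,0,0,0,0.15,-1],[0,0,0,0,0,0.15,-1]])

```text
t: 14.9
tool_pos: [489.9, -234.9, 165.2]
ee_rot: [[0.994, 0.114, -0.0], [0.114, -0.994, 0.001], [0.0, -0.001, -1.0]]
force: [-0.7, 0.4, 0.1]
opening: 0.2
```

Emit:
drive_tool(increments=[[0,0,0,0,0,0.15,-1],[0,0,0,0,0,0.15,-1]])

```text
t: 15.15
tool_pos: [490.0, -234.9, 162.4]
ee_rot: [[0.994, 0.114, 0.0], [0.114, -0.994, 0.001], [0.0, -0.001, -1.0]]
force: [-0.9, 0.2, 3.4]
opening: 0.4
```

Emit:
drive_tool(increments=[[0,0,0,0,0,0.15,-1],[0,0,0,0,0,0.1,-1]])

```text
t: 15.4
tool_pos: [490.0, -234.9, 160.0]
ee_rot: [[0.994, 0.114, 0.0], [0.114, -0.994, 0.001], [0.0, -0.001, -1.0]]
force: [-1.3, 1.4, 4.2]
opening: 1.0
```

Emit:
drive_tool(increments=[[0,0,0,0,0,0.1,-1]])

```text
t: 15.52
tool_pos: [490.0, -234.9, 159.1]
ee_rot: [[0.994, 0.113, 0.0], [0.113, -0.994, 0.001], [0.001, -0.001, -1.0]]
force: [-1.1, 2.0, 5.4]
opening: 0.4
```

Emit:
drive_tool(increments=[[0,0,0,0,0,0.1,-1]])

```text
t: 15.65
tool_pos: [490.0, -234.9, 158.6]
ee_rot: [[0.994, 0.114, 0.0], [0.114, -0.994, 0.002], [0.001, -0.002, -1.0]]
force: [-3.1, 2.5, 13.3]
opening: 0.4
```

Emit:
drive_tool(increments=[[0,0,0,0,0,0.1,-1]])

```text
t: 15.78
tool_pos: [490.1, -234.9, 158.5]
ee_rot: [[0.994, 0.114, 0.001], [0.114, -0.994, 0.003], [0.001, -0.003, -1.0]]
force: [-5.0, 3.2, 16.9]
opening: 0.1
```

Firm stop at 158.5 (6 mm of travel). Releasing.

Emit:
drive_tool(increments=[[0,0,0,0,0,-0.4,-1],[0,0,0,0,0,-0.8,-1],[0,0,0,0,0,-2.0,-1],[0,0,0,-1.5,0,-3.0,-1],[0,0,0,-5.0,0,-2.0,-1],[0,0,0,-4.0,0,0,-1],[0,0,0,-2.0,0,0,-1],[0,0,0,0,0,0,-1]])

```text
t: 16.77
tool_pos: [364.3, -251.7, 247.0]
ee_rot: [[0.994, 0.113, 0.006], [0.113, -0.994, 0.001], [0.007, -0.0, -1.0]]
force: [0.3, -0.4, -0.0]
opening: 0.7
```

```bash
python3 - <<'E'
from h import *
o=manip.get_obs(); print(o["t"],o["tool_pos"],o["ee_rot"].round(3),o["force"])
c=manip.read_camera("wrist"); save(c,"wrist6.png"); Q=wcloud(o,c)
for n,cx,cy in(("pin",587,-166.6),("btn",488.5,-236),("blk",440,-240.7),("handle",465,-238),("cap",602,-223)):
    m=(np.hypot(Q[...,1]-cy,Q[...,0]-cx)<5); b=Q[m]; print(n,len(b),np.percentile(b[:,2],[10,50,90]) if len(b) else 0)
m=(np.hypot(Q[...,1]+236,Q[...,0]-488)<15)&(Q[...,2]>161); print("btn",Q[m].mean(0))
m=(np.hypot(Q[...,1]+240,Q[...,0]-440)<16)&(Q[...,2]>164); print("blk",np.median(Q[m],0))
m=(np.hypot(Q[...,1]+166,Q[...,0]-587)<16)&(Q[...,2]>148); print("pin",Q[m].mean(0))
for n in("scene","top"):
    c=manip.read_camera(n); save(c,n+"6.png")
    c0=dict(np.load(f"/tmp/{n}0.npz"))
    for th in("saucepan","salt_box","kitchen_timer"):
        print(n,th,[np.round(b["rect"]) for b in manip.boxes_of(n,th)[:1]])
E
```

```text
16.775 [ 364.30991583 -251.74515794  247.02918051] [[ 0.994  0.113  0.006]
 [ 0.113 -0.994  0.001]
 [ 0.007 -0.    -1.   ]] [ 0.25816761 -0.4211586  -0.02637248]
pin 0 0
btn 145 [164.51951019 165.36471761 166.18028876]
blk 124 [167.41147657 168.25648386 169.2433229 ]
handle 119 [152.51440202 153.42342427 154.1581507 ]
cap 0 0
btn [ 488.35818819 -235.58083156  164.96320796]
blk [ 439.07347251 -240.60299767  167.91900308]
pin [nan nan nan]
scene saucepan [array([202., 141., 319., 208.])]
scene salt_box [array([287., 227., 328., 271.])]
scene kitchen_timer [array([213., 180., 231., 203.])]
top saucepan [array([228., 128., 299., 244.])]
top salt_box [array([319., 211., 352., 241.])]
top kitchen_timer [array([212., 190., 237., 214.])]<stdin>:8: RuntimeWarning: Mean of empty slice.
  ret = um.true_divide(
```

View pics/wrist6.png

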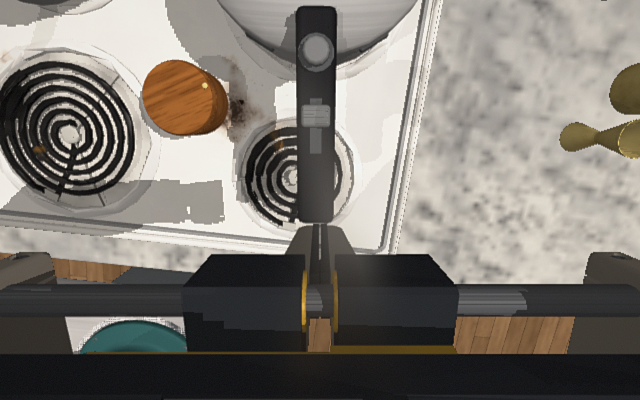

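View pics/scene6.png

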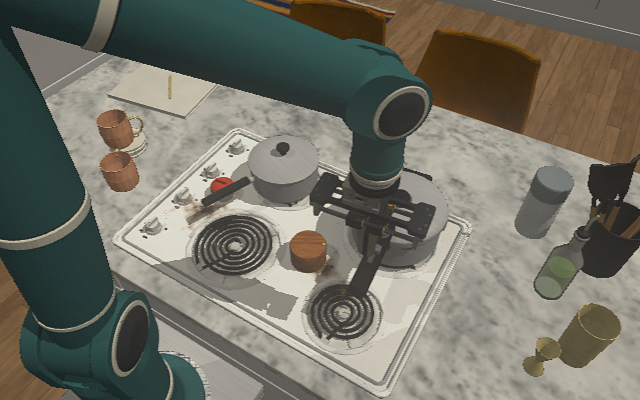

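```bash
python3 -c "
from bench import manip
print(manip.finish_job())"
```

```text
the job is handed in; nothing more can be done
None
```

The cooker is made safe to open: vent slide home, pin down, then the release button pressed and released, in that order. I handed the job in at about 17 s. All pushes were with the shut fingertips.

| Step | Movement | Evidence of end stop | Check afterwards |
|---|---|---|---|
| Vent slide | Block moved from x≈420 to x≈440 mm, about 20 mm | About 2.5 N while sliding, then stalled at about 6 N | Block still at about 439–440 mm |
| Indicator pin | Head went from z≈156.6 to z≈150.4 mm | About 2 N while moving, then a firm stop at 149.6 mm with about 12 N | Stayed down after I lifted off; I did not look at it again after pressing the button |
| Release button | Pressed about 6 mm to z≈158.5 mm | 3–5 N spring, then a firm stop with about 17 N | Sprang back to z≈165 mm |

- **Force:** the final 17 N on the button was more than strictly needed.
- **Cooker:** the button and handle measured within about 1 mm of where they were before the pushes, so it does not appear to have moved.
- **Saucepan, salt box and timer:** their network boxes matched the start to within a few pixels, which is detector noise. The scene picture shows them where they stood.
- **Robot:** it ended clear of everything, with the wrist force near zero.

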